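# Hold a welding filter glass in the beam of the shade tester

## Task

First slide the red shutter of the shade tester's lamp fully open by its black knob. Then pick up the dark green glass block by its two white frosted faces only, never touching its polished green faces, and hold it upright in the gap about midway between lamp and sensor, polished faces square to the beam and the white ring mark on them centred on the beam axis, touching nothing but the gripper; the program finishes while still holding it there, steady. Do not bump the tester with the glass, and leave the amber glass block, the steel tube piece and the brass nozzle where they are.

Things in the scene. Friction and masses are not known exactly. Their poses are not given: they have to be found in the camera images.
- tester: Shade tester fixed to the bench. Base plate 120 (x) x 240 (y) x 12 mm, white cross at mid-gap. Grey lamp house at y 55 to 115 mm, blue sensor house at y -105 to -55 mm, both 62 mm wide in x and 100 mm high over the bench: a gap 110 mm long between them (104 mm beside the shutter blade). Origin: centre of its underside, on the bench; z up.
- beam_mid (a point): Middle of the gap on the beam axis, 70 mm above the bench; same axes as the tester. The beam runs along its y axis, from the round yellow lamp window (20 mm across) to the round black sensor eye.
- shutter (a joint): Red shutter of the lamp, slides along the tester's +x axis: 0 = closed (blade covers the lamp window), 0.040 m = fully open, against its stop. It starts 0 to 10 mm open, needs about 2 N, and stays where it is left.
- shutter_knob (a point): Point on the axis of the shutter's black upright round knob (16 mm diameter, 30 mm tall, standing on the shutter on top of the lamp house, from 105 to 135 mm above the bench); the point is 122 mm above the bench, and moves with the shutter.
- green_glass: Loose dark green glass block, 0.14 kg, standing upright on the mat at any yaw: 26 x 26 mm, 75 mm tall. Origin: centre of its underside, z up. The two faces across its x axis (x = +-13 mm) are frosted white: the only faces to grip. The two across its y axis (y = +-13 mm) are polished green: not to be touched, to face lamp and sensor.
- green_glass_ring (a point): Point inside the green block at the height of the white ring marks (13 mm across) on its polished faces: on the block's axis, 25 mm above its underside; axes as the block's.
- green_glass_polished_a: The polished green face of the green block on its +y side (20 x 72 mm); same origin and axes as the block. Not to be touched.
- green_glass_polished_b: The polished green face of the green block on its -y side; same origin and axes as the block. Not to be touched.
- mat: Cork mat fixed to the bench, 250 x 250 x 6 mm; origin at the centre of its underside.
- amber_glass: Bystander: amber glass block of the same shape and size, standing on the mat about 125 mm from the green one. Origin: centre of its underside.
- coupon: Bystander: loose dark steel square-tube piece, 26 x 85 (y) x 26 mm tall, lying on the mat. Origin: centre of its underside.
- nozzle: Bystander: loose brass nozzle, 26 mm across, 26 mm tall, standing on the mat. Origin: centre of its underside.
Things that resemble listed ones, but are neither listed nor needed, are in the scene too. What is shaped like the green_glass but pink is not meant.

How it is judged:
On the way, in this order (a step that is already met when the one before it is completed fails the run):
1. the lamp's shutter is slid fully open while the green block is still on the mat (value of joint shutter above 0.034 m and height (world z) of green_glass below 0.012 m), for 0.2 s.
2. the green block is in the fingers, lifted clear of the mat (height (world z) of green_glass above 0.03 m and contact force between the fingers and green_glass above 2 N), for 0.2 s.
At the end, for the whole second after the job is handed in: Shutter at least 34 mm open; green block held by the fingers alone (over 2 N), at rest, upright within 0.12 rad; ring mark within 7 mm sideways and 8 mm in height of the beam, within 25 mm of mid-gap; polished faces square to the beam within 0.15 rad (value of joint shutter above 0.034 m and x of green_glass_ring in the frame of beam_mid between -0.007 and 0.007 m and y of green_glass_ring in the frame of beam_mid between -0.025 and 0.025 m and z of green_glass_ring in the frame of beam_mid between -0.008 and 0.008 m and angle between the y axis of green_glass and the y axis of beam_mid, either way round below 0.15 rad and angle between green_glass's own z axis and vertical below 0.12 rad and contact force between the fingers and green_glass above 2 N and linear speed of green_glass below 0.02 m/s and angular speed of green_glass below 0.2 rad/s and contact force between green_glass and tester below 0.1 N and contact force between green_glass and mat below 0.1 N and contact force between green_glass and amber_glass below 0.1 N and contact force between green_glass and coupon below 0.1 N and contact force between green_glass and nozzle below 0.1 N); the arm keeps its last pose, push and grip.
It fails at once if the gripper or arm touches a polished face of the green block (contact force between any of the fingers, the arm and green_glass_polished_a above 0.5 N or contact force between any of the fingers, the arm and green_glass_polished_b above 0.5 N).
It fails at once if the green block bumps the tester (contact force between green_glass and tester above 1 N).
It fails at once if a bystander is moved by more than 15 mm (distance of any of amber_glass, coupon, nozzle from where it was at the start of the episode above 0.015 m).
It also fails if it takes over 45 s, if anything falls off the work surface, if the arm or the gripper's body presses on something with over 40 N, if the wrist force passes 120 N, or if a joint passes its speed limit or range.

## Robot

A 7-joint arm with a two-finger parallel gripper is mounted at the origin on the work surface. World frame = base frame: x ahead of the robot, y to its left, z up, the work surface at z = 0. Lengths are in m, angles in rad, forces in N, time in s.
With the tool pointing down it reaches from about 0.4 to 0.925 m from the base axis. Payload 5.6 kg.
Tool frame: the origin (TCP) lies at the very end of the fingers, on their centre line; the grasp point (between the pads) lies r.grip_depth behind it (r.grip_depth is the distance from the TCP to the grasp point, in m); z points along the fingers, y is the direction in which the jaws open and shut (so a half turn about z gives the same grasp; the last joint's range is limited). The gripper opens to 85 mm and grips with 20 to 120 N. Pads are 22 mm wide; open, the fingers measure 114 mm over their backs; the gripper's body (76 mm by 85 mm) begins 54 mm behind the grasp point. The pads swing forward as they close: fully open they stand 13 mm farther back than shut.
Start: joints at [-1.199, 0.468, -0.012, 1.603, 0.006, 1.071, -0.056], TCP at [0.262, 0.595, 0.231] pointing down, gripper open.
Joint ranges: [-2.53, 2.53], [-0.31, 2.02], [-1.57, 1.55], [0.28, 2.44], [-1.29, 4.43], [0.15, 1.84], [-2.92, 2.92]. Speed limits (rad/s): [2.57, 2.57, 3.14, 3.14, 3.14, 3.14, 3.14].

## Interface

Orientations are given as a rotation vector (axis times angle).
In Python, from cell import r, eyes, ticket gives the robot as it stands.
- The arm moves only by the tool apply_moves, never from a script. Its argument "rows" is a list of rows, each a list of 3 entries, a list of its own where there are three numbers: the opening, from 0 (shut) to 1 (fully open), then the shift along the world's x, y, z in units of 40 mm (1.0 is 40 mm), then the turn, a rotation vector about the world's x, y, z in units of 5 degrees (1.0 is 5 degrees). A call has 1 to 20 rows; each row shifts and turns the commanded pose from where the row before left it; what a row does not reach is not made up. A row lasts 1/12 s, in which the tool goes at most 41.7 mm and 7.16 degrees, less where a joint would pass 70% of its speed; a pose out of reach is approached as far as the arm can. A call is refused whole if a number of a shift passes 1 or a number of a turn 1, either way. A call with a gripper value outside its range is refused whole. The fingers move at their own pace and stop on an object; "squeeze" is the grip in N (left out, the last holds). Time passes only in rows, so rows that do not move let the fingers close. It gives the time, the measured TCP pose, the force and the opening at its end, in the units of the state.
- r.state(): the state, without advancing time (a new reading comes with each control period).
- eyes.read_camera(name): name is "scene" or "top" or "wrist"; returns the picture (480x640x3 uint8, red, green, blue); there is no depth.
- eyes.camera_info(name): a dict with "vfov" (degrees; the focal length in pixels is half the picture's height over the tangent of half this angle, whatever the lens; pixels are square), "cx", "cy" (the principal point, pixels), "R" (3x3) and "t" (3): a world point X has camera coordinates R X + t; the wrist camera has in their place "tool_from_camera" (4x4, takes a point from camera to tool coordinates, whose origin is the TCP and whose axes are the flange's). Camera axes: x right, y down, z forward; pixel columns grow to the right and rows downward; lengths in m; the calibration is good to about 2 mm. A picture is of the moment at which its call begins: read the wrist's pose just before it. camera_info takes no time and is no camera call.
- ticket.finish_job(): hands the job in, once; it reports no verdict.
The state is a dict: "t": time; "joints": joint angles; "joint_velocities": joint speeds; "joint_efforts": joint torques, N m; "position": TCP position; "tcp_rot": TCP orientation; "force": force on the tool from outside, world axes, zero at the start; "ft_torque": the same for the moment, N m; "width": opening from 0.0 (shut) to 1.0 (fully open).
Only numpy, scipy, OpenCV 4.12 (cv2) and the standard library are available. Lean on these libraries where they do the work, as an engineer would, in place of code of your own. Each camera call takes 0.05 s, during which the arm holds its last target.

## Working session

There is one attempt and no reset: what is moved stays moved. The work goes in short steps, Python scripts to look and compute and a tool call to move; the robot and the scene stay as the last step left them, time stands still between calls to the robot, and variables do not carry over. Pictures are saved under pics/ and viewed, and the job is handed in when it is done.

Besides the shell and the picture viewer there is one more tool, called after "Call:" in YAML: its name, and indented under it one key for each argument. apply_moves: Moves the arm, as the interface text tells. Its arguments: {"type":"object","properties":{"rows":{"type":"array"},"squeeze":{"type":"number"}},"required":["rows"]}

```bash
ls; mkdir -p pics; python3 - <<'E'
from cell import r,eyes,ticket
import cv2
print(r.state(), r.grip_depth)
for n in ("scene","top","wrist"):
    print(n,eyes.camera_info(n))
    cv2.imwrite(f"pics/{n}0.png",cv2.cvtColor(eyes.read_camera(n),cv2.COLOR_RGB2BGR))
E
```

```text
pics
{'t': 0.0, 'joints': array([-1.19900189,  0.46840265, -0.0116049 ,  1.60362908,  0.00600116,
        1.07135814, -0.05633365]), 'joint_velocities': array([-0.00113195, -0.00046575, -0.00199812,  0.00039165, -0.00092672,
        0.00036546, -0.0002574 ]), 'joint_efforts': array([ 8.32102796e-04, -5.32374787e+01,  2.22606497e-02, -2.51295161e+01,
        1.15653151e-02,  7.88928039e-03,  3.08704401e-06]), 'position': array([0.26179121, 0.59434967, 0.23031952]), 'tcp_rot': array([-6.46992906e-01, -3.07400048e+00,  2.74254506e-03]), 'force': array([-0.27520899,  1.21249105, -0.2745833 ]), 'ft_torque': array([ 0.01864412,  0.01736545, -0.01309932]), 'width': 0.9996058187370518} 0.0187
scene {'vfov': 52.99979538627542, 'cx': 323.84838103884454, 'cy': 236.58586809513972, 'R': array([[-0.83677655,  0.54734713,  0.0147014 ],
       [ 0.31749472,  0.50690655, -0.80140056],
       [-0.44609653, -0.66592558, -0.59794733]]), 't': array([ 0.42192743, -0.12954205,  1.17383141])}
top {'vfov': 48.21103519289672, 'cx': 323.123530073265, 'cy': 239.53889656420097, 'R': array([[-0.02782646, -0.99943974,  0.01859848],
       [-0.99297839,  0.02549694, -0.11551543],
       [ 0.11497651, -0.02168228, -0.99313155]]), 't': array([0.06581073, 0.55783462, 1.0546369 ])}
wrist {'vfov': 71.59936822470131, 'cx': 315.3450125503734, 'cy': 241.67600915076122, 'tool_from_camera': array([[ 5.19916024e-04, -9.45141883e-01, -3.26659686e-01,
         8.33449991e-02],
       [ 9.99999403e-01,  8.05318967e-04, -7.38459573e-04,
        -2.45072173e-05],
       [ 9.61014312e-04, -3.26659107e-01,  9.45141738e-01,
        -1.42806387e-01],
       [ 0.00000000e+00,  0.00000000e+00,  0.00000000e+00,
         1.00000000e+00]])}
```

View pics/top0.png

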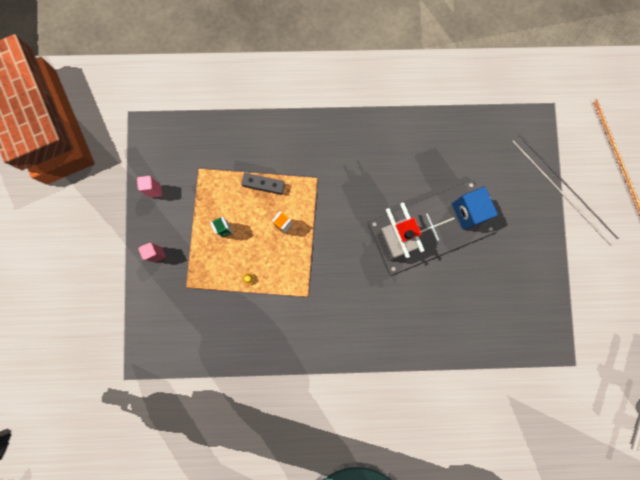

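View pics/scene0.png

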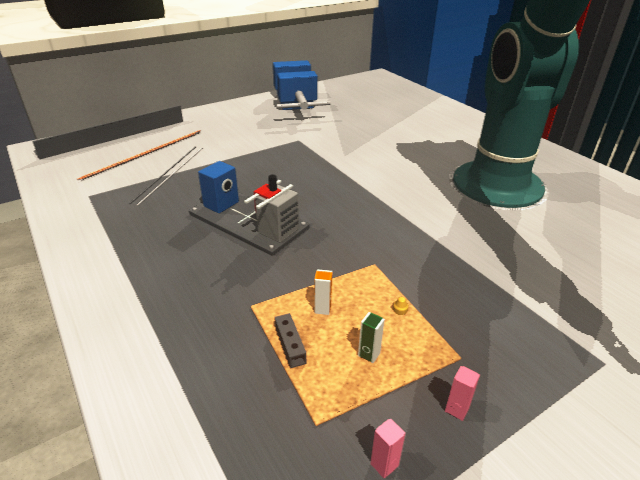

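View pics/wrist0.png

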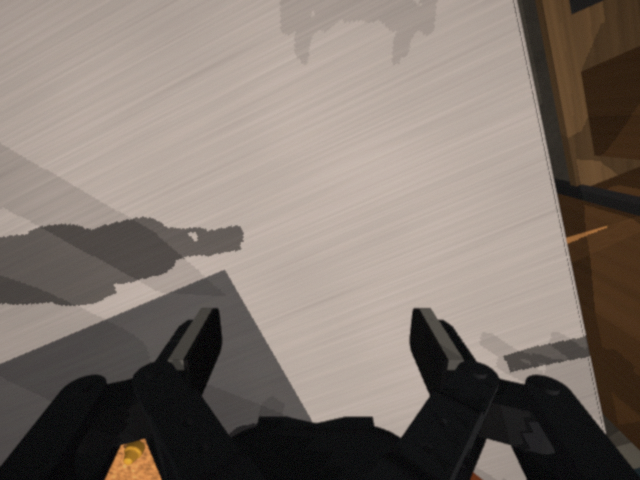

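```bash
cat > h.py <<'E'
import numpy as np,cv2
from scipy.spatial.transform import Rotation as Ro
from cell import r,eyes,ticket
def cam(n,st=None):
    i=eyes.camera_info(n); f=240/np.tan(np.radians(i['vfov'])/2)
    K=np.array([[f,0,i['cx']],[0,f,i['cy']],[0,0,1]])
    if n=='wrist':
        T=np.eye(4);T[:3,:3]=Ro.from_rotvec(st['tcp_rot']).as_matrix();T[:3,3]=st['position']
        C=np.linalg.inv(T@i['tool_from_camera']); return K,C[:3,:3],C[:3,3]
    return K,np.array(i['R']),np.array(i['t'])
def proj(c,X):
    K,R,t=c; p=(np.atleast_2d(X)@R.T+t)@K.T; return p[:,:2]/p[:,2:]
def ray(c,uv):
    K,R,t=c; uv=np.atleast_2d(uv).astype(float)
    d=np.c_[uv,np.ones(len(uv))]@np.linalg.inv(K).T@R; return -R.T@t,d
def plane(c,uv,z):
    o,d=ray(c,uv); return o+d*((z-o[2])/d[:,2])[:,None]
def tri(c1,u1,c2,u2):
    A=[];b=[]
    for c,u in((c1,u1),(c2,u2)):
        o,d=ray(c,u);d=d[0]/np.linalg.norm(d[0]);P=np.eye(3)-np.outer(d,d);A.append(P);b.append(P@o)
    return np.linalg.lstsq(np.vstack(A),np.hstack(b),rcond=None)[0]
def snap(n,name):
    st=r.state(); im=cv2.cvtColor(eyes.read_camera(n),cv2.COLOR_RGB2BGR); cv2.imwrite(f'pics/{name}.png',im); return im,cam(n,st)
E
python3 - <<'E'
import cv2,numpy as np
t=cv2.imread('pics/top0.png');s=cv2.imread('pics/scene0.png')
a=cv2.resize(t[180:260,200:300],(400,320),interpolation=cv2.INTER_CUBIC)
b=cv2.resize(t[180:280,360:500],(400,286),interpolation=cv2.INTER_CUBIC)
c=cv2.resize(s[260:380,300:420],(400,400),interpolation=cv2.INTER_CUBIC)[:320]
d=cv2.resize(s[150:255,180:320],(400,300),interpolation=cv2.INTER_CUBIC)[:280]
im=np.zeros((600,800,3),np.uint8);im[:320,:400]=a;im[:320,400:]=c;im[320:,:400]=b[:280];im[320:,400:]=d
cv2.imwrite('pics/crop0.png',im)
E
```

```text
(no output)
```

View pics/crop0.png

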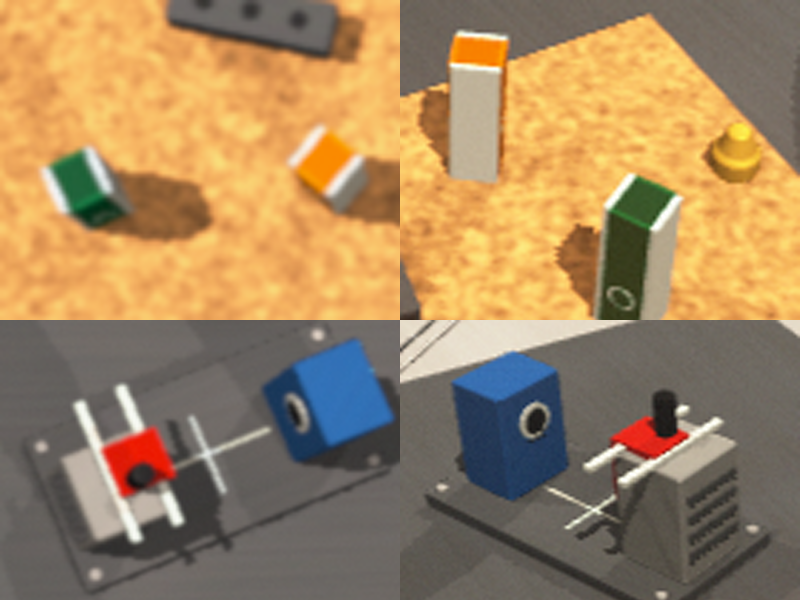

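```bash
python3 - <<'E'
from h import *
ct=cam('top');cs=cam('scene')
b0=np.array([360,180]);
sc=plane(ct,b0+(np.array([[42,447],[95,574],[318,334],[374,460]])-[0,320])/2.857,0.013)
print(sc,'ctr',sc.mean(0)); y=(sc[0]+sc[1]-sc[2]-sc[3])/2;x=(sc[0]+sc[2]-sc[1]-sc[3])/2
print('yaw y',np.arctan2(-y[0],y[1]),'yaw x',np.arctan2(x[1],x[0]),np.linalg.norm(x),np.linalg.norm(y))
cross=b0+(np.array([207,455])-[0,320])/2.857;print('cross',plane(ct,cross,.012))
# knob top
kt=b0+(np.array([140,473])-[0,320])/2.857
print('knob top view',plane(ct,kt,.135))
ks=np.array([180,150])+(np.array([664,398])-[400,320])*.35
print('tri knob',tri(ct,kt,cs,ks), plane(cs,ks,.135))
# green
im=cv2.imread('pics/top0.png');hsv=cv2.cvtColor(im,cv2.COLOR_BGR2HSV)
m=cv2.inRange(hsv,(60,80,20),(95,255,255));m[:,:200]=0;m[:,250:]=0;m[:200]=0;m[260:]=0
n,l,s,c=cv2.connectedComponentsWithStats(m);print(s,c)
gt=np.array([200,180])+np.array([[60,160],[86,152],[104,200],[78,212]])/4
# amber top
g=np.array([200,180])+np.array([[48,168],[92,150],[108,200],[70,208]])/4
print('green ctr',plane(ct,[221,225.8],.081))
gs=np.array([300,260])+(np.array([[632,175],[681,197],[661,232],[608,210]])-[400,0])*.3
P=plane(cs,gs,.081);print('green corners scene',P,P.mean(0),[np.linalg.norm(P[i]-P[(i+1)%4]) for i in range(4)])
E
```

```text
[[ 0.59026237 -0.05721828  0.013     ]
 [ 0.49721452 -0.09176571  0.013     ]
 [ 0.66884505 -0.26331476  0.013     ]
 [ 0.57464114 -0.29865095  0.013     ]] ctr [ 0.58274077 -0.17773742  0.013     ]
yaw y 0.36119099351431094 yaw x 0.35719758326287837 0.099933651035824 0.22073332693303155
cross [[ 0.58151788 -0.17719183  0.012     ]]
knob top view [[ 0.5544635  -0.10512564  0.135     ]]
tri knob [ 0.55474508 -0.10558133  0.13236748] [[ 0.55679238 -0.10140262  0.135     ]]
[[     0      0    640    480 307057]
 [   213    218     17     18    143]] [[319.54615267 239.50572044]
 [220.3986014  227.21678322]]
green ctr [[0.58546196 0.24843329 0.081     ]]
green corners scene [[0.58177117 0.23907871 0.081     ]
 [0.57183365 0.26098334 0.081     ]
 [0.5917742  0.27222182 0.081     ]
 [0.60321297 0.25007646 0.081     ]] [0.587148   0.25559008 0.081     ] [np.float64(0.024053426110234567), np.float64(0.022889495082086354), np.float64(0.02492513528926564), np.float64(0.024097746235723284)]
```

Call:
apply_moves:
  rows:
    - [1,[0.366,-0.874,0],[0,0,-0.457]]
    - [1,[0.366,-0.874,0],[0,0,-0.457]]
    - [1,[0.366,-0.874,0],[0,0,-0.457]]
    - [1,[0.366,-0.874,0],[0,0,-0.457]]
    - [1,[0.366,-0.874,0],[0,0,-0.457]]
    - [1,[0.366,-0.874,0],[0,0,-0.457]]
    - [1,[0.366,-0.874,0],[0,0,-0.457]]
    - [1,[0.366,-0.874,0],[0,0,-0.457]]
    - [1,[0.366,-0.874,0],[0,0,-0.457]]
    - [1,[0.366,-0.874,0],[0,0,-0.457]]
    - [1,[0.366,-0.874,0],[0,0,-0.457]]
    - [1,[0.366,-0.874,0],[0,0,-0.457]]
    - [1,[0.366,-0.874,0],[0,0,-0.457]]
    - [1,[0.366,-0.874,0],[0,0,-0.457]]
    - [1,[0.366,-0.874,0],[0,0,-0.457]]
    - [1,[0.366,-0.874,0],[0,0,-0.457]]
    - [1,[0.366,-0.874,0],[0,0,-0.457]]
    - [1,[0.366,-0.874,0],[0,0,-0.457]]
    - [1,[0.366,-0.874,0],[0,0,-0.457]]
    - [1,[0.366,-0.874,0],[0,0,-0.457]]

```text
t: 1.82
position: [0.5551, -0.106, 0.2312]
tcp_rot: [-1.792, -2.58, -0.0]
force: [1.4, 0.9, 0.5]
width: 1.002
```

Call:
apply_moves:
  rows:
    - [1,[0,0,0.3],[0,0,0]]
    - [1,[0,0,0],[0,0,0]]
    - [1,[0,0,0],[0,0,0]]

```text
t: 2.07
position: [0.5548, -0.1039, 0.2432]
tcp_rot: [-1.79, -2.582, -0.001]
force: [-0.2, 0.3, -0.4]
width: 1.003
```

```bash
python3 - <<'E'
from h import *
s=r.state();print(s['t'],s['position'],s['tcp_rot'],s['force'],s['joints'])
snap('wrist','w1');snap('top','t1')
E
```

```text
2.0667 [ 0.55481824 -0.1038996   0.24315985] [-1.78957462e+00 -2.58186863e+00 -8.97475447e-04] [-0.154976    0.25527219 -0.43058615] [-0.27581941  0.32573009  0.49865713  1.83115521 -0.1802463   1.02923392
  0.65272546]
```

View pics/w1.png

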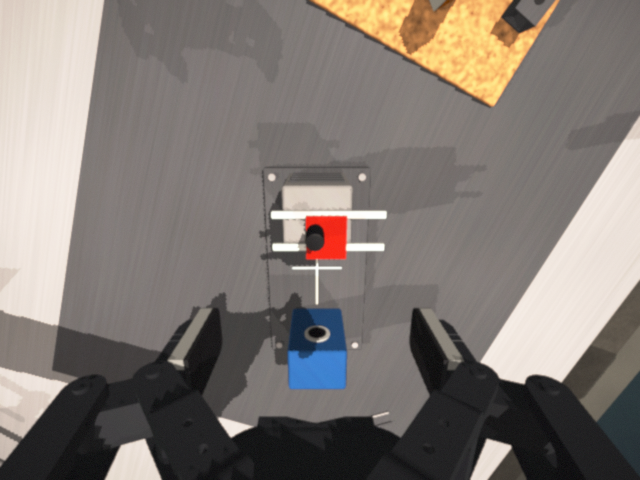

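```bash
python3 - <<'E'
from h import *
s=r.state();c=cam('wrist',s)
print('tcp',proj(c,s['position']),'knob',proj(c,[.555,-.105,.135]),'cross',proj(c,[.582,-.177,.012]))
print(Ro.from_rotvec(s['tcp_rot']).as_matrix().round(3))
i=cv2.imread('pics/w1.png')
P=plane(c,[[271,177],[362,177],[354,345],[278,345]],.013);print('screws',P,P.mean(0))
x=(P[0]+P[3]-P[1]-P[2])/2;y=(P[0]+P[1]-P[2]-P[3])/2
print('ang', np.arctan2(x[1],x[0]),np.arctan2(y[1],y[0])-np.pi/2,np.linalg.norm(x),np.linalg.norm(y))
print('cross',plane(c,[317,268],.012))
h=cv2.cvtColor(i,cv2.COLOR_BGR2HSV);m=cv2.inRange(i,(0,0,0),(45,45,45));m[:220]=0;m[260:]=0;m[:,:300]=0;m[:,345:]=0
v=np.argwhere(m)[:,::-1];print(v.min(0),v.max(0))
cv2.imwrite('pics/w1c.png',cv2.resize(i[160:360,240:400],(640,800),interpolation=cv2.INTER_CUBIC)[:600])
E
```

```text
tcp [[314.06514622 307.83397266]] knob [[314.39985867 241.12529479]] cross [[314.68614019 267.99911985]]
[[-0.353  0.936 -0.001]
 [ 0.936  0.353  0.001]
 [ 0.001 -0.    -1.   ]]
screws [[ 0.49770083 -0.09095897  0.013     ]
 [ 0.59219125 -0.05522335  0.013     ]
 [ 0.66982551 -0.26205219  0.013     ]
 [ 0.57554382 -0.29778677  0.013     ]] [ 0.58381535 -0.17650532  0.013     ]
ang -2.779664549743912 0.35952499723291 0.10092435146508831 0.22095530666803753
cross [[ 0.58464276 -0.17600069  0.012     ]]
[306 226] [322 246]
```

View pics/w1c.png

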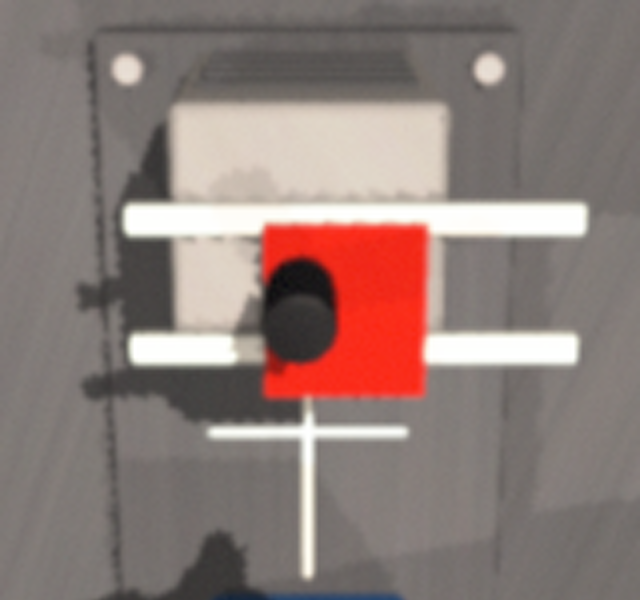

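Call:
apply_moves:
  rows:
    - [0.6,[0,-0.03,-0.64],[0,0,0]]
    - [0.6,[0,0,-0.64],[0,0,0]]
    - [0.6,[0,0,-0.64],[0,0,0]]
    - [0.6,[0,0,-0.64],[0,0,0]]
    - [0.6,[0,0,-0.64],[0,0,0]]
    - [0.3,[0,0,0],[0,0,0]]
    - [0,[0,0,0],[0,0,0]]
    - [0,[0,0,0],[0,0,0]]
    - [0,[0,0,0],[0,0,0]]
    - [0,[0,0,0],[0,0,0]]
    - [0,[0,0,0],[0,0,0]]
    - [0,[0,0,0],[0,0,0]]
  squeeze: 20

```text
t: 3.17
position: [0.5554, -0.1049, 0.1164]
tcp_rot: [1.789, 2.582, 0.003]
force: [-0.5, 2.9, 2.8]
width: 0.179
```

Call:
apply_moves:
  rows:
    - [0,[0.117,0.044,0],[0,0,0]]
    - [0,[0.117,0.044,0],[0,0,0]]
    - [0,[0.117,0.044,0],[0,0,0]]
    - [0,[0.117,0.044,0],[0,0,0]]
    - [0,[0.117,0.044,0],[0,0,0]]
    - [0,[0.117,0.044,0],[0,0,0]]
    - [0,[0,0,0],[0,0,0]]

```text
t: 3.75
position: [0.5842, -0.0941, 0.1163]
tcp_rot: [1.788, 2.582, 0.003]
force: [-0.2, 3.9, 4.7]
width: 0.176
```

Call:
apply_moves:
  rows:
    - [0,[0.06,0.022,0],[0,0,0]]
    - [0,[0.06,0.022,0],[0,0,0]]
    - [0,[0,0,0],[0,0,0]]

```text
t: 4.0
position: [0.5848, -0.0938, 0.1162]
tcp_rot: [-1.788, -2.576, 0.004]
force: [-12.6, 2.0, 14.8]
width: 0.176
```

Call:
apply_moves:
  rows:
    - [0,[0.05,0.019,0],[0,0,0]]
    - [0,[0,0,0],[0,0,0]]
    - [0,[0,0,0],[0,0,0]]

```text
t: 4.25
position: [0.5849, -0.0938, 0.1161]
tcp_rot: [-1.787, -2.573, 0.007]
force: [-16.9, 0.8, 18.9]
width: 0.173
```

```bash
python3 - <<'E'
from h import *
i,_=snap('wrist','w2');s=r.state();print(s['position'],s['force'])
cv2.imwrite('pics/w2c.png',i)
E
```

```text
[ 0.58493838 -0.09376636  0.11610367] [-16.28495698  -0.16041132  18.54277682]
```

View pics/w2c.png

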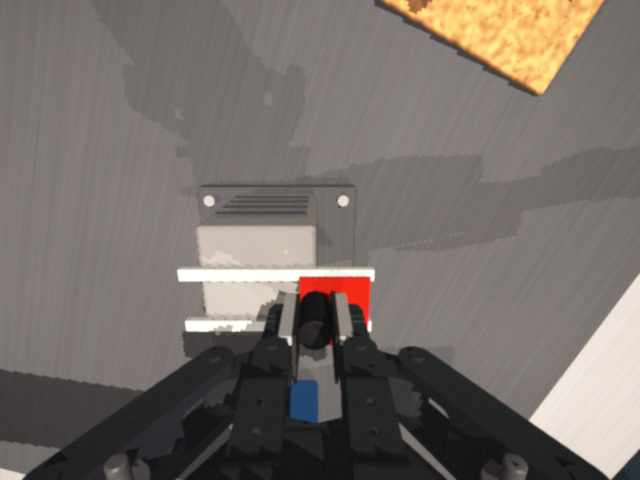

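Call:
apply_moves:
  rows:
    - [0.7,[-0.15,-0.056,0],[0,0,0]]
    - [0.7,[0,0,0],[0,0,0]]
    - [0.7,[0,0,0],[0,0,0]]
    - [0.7,[0,0,0.5],[0,0,0]]
    - [0.7,[0,0,0.9],[0,0,0]]
    - [0.7,[0,0,0.9],[0,0,0]]
    - [0.7,[0,0,0.9],[0,0,0]]

```text
t: 4.88
position: [0.584, -0.0948, 0.2446]
tcp_rot: [1.79, 2.581, -0.001]
force: [0.6, 0.2, -0.6]
width: 0.699
```

Call:
apply_moves:
  rows:
    - [0.7,[0,0.509,0],[0,0,-0.995]]
    - [0.7,[0,0.509,0],[0,0,-0.995]]
    - [0.7,[0,0.509,0],[0,0,-0.995]]
    - [0.7,[0,0.509,0],[0,0,-0.995]]
    - [0.7,[0,0.509,0],[0,0,-0.995]]
    - [0.7,[0,0.509,0],[0,0,-0.995]]
    - [0.7,[0,0.509,0],[0,0,-0.995]]
    - [0.7,[0,0.509,0],[0,0,-0.995]]
    - [0.7,[0,0.509,0],[0,0,-0.995]]
    - [0.7,[0,0.509,0],[0,0,-0.995]]
    - [0.7,[0,0.509,0],[0,0,-0.995]]
    - [0.7,[0,0.509,0],[0,0,-0.995]]
    - [0.7,[0,0.509,0],[0,0,-0.995]]
    - [0.7,[0,0.509,0],[0,0,-0.995]]
    - [0.7,[0,0.509,0],[0,0,-0.995]]
    - [0.7,[0,0.509,0],[0,0,-0.995]]
    - [0.7,[0,0.509,0],[0,0,-0.995]]
    - [0.7,[0,0,0],[0,0,0]]
    - [0.7,[0,0,0],[0,0,0]]

```text
t: 6.47
position: [0.5836, 0.2532, 0.2428]
tcp_rot: [3.059, 0.712, 0.0]
force: [-0.2, -0.4, 0.9]
width: 0.699
```

```bash
python3 - <<'E'
from h import *
s=r.state();print(s['t'],s['position'],s['tcp_rot'],s['force'],s['joints'])
i,c=snap('wrist','w3');j,_=snap('top','t3')
print('tcp',proj(c,s['position']))
cv2.imwrite('pics/t3c.png',cv2.resize(j[180:280,360:500],(560,400),interpolation=cv2.INTER_CUBIC))
E
```

```text
6.4667 [0.58362196 0.2531725  0.24279363] [3.05893302e+00 7.11973182e-01 3.36232097e-04] [-0.21099791 -0.41931997  0.87019419] [-0.97323172  0.49805216  0.71236146  1.66397751 -0.35449956  1.11300921
 -1.27549738]
tcp [[313.52182582 310.15142535]]
```

View pics/w3.png

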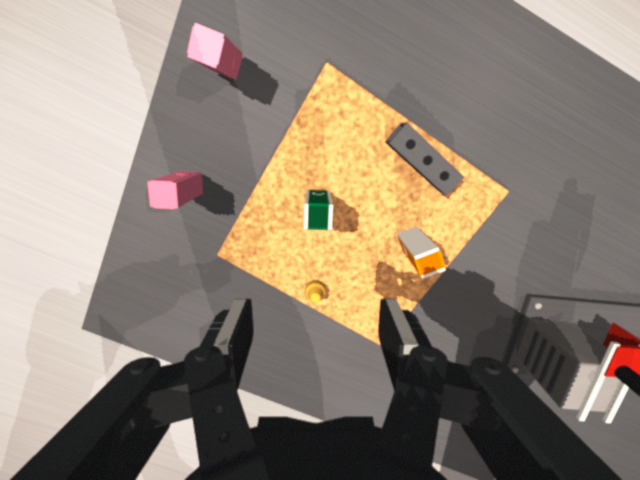

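View pics/t3c.png

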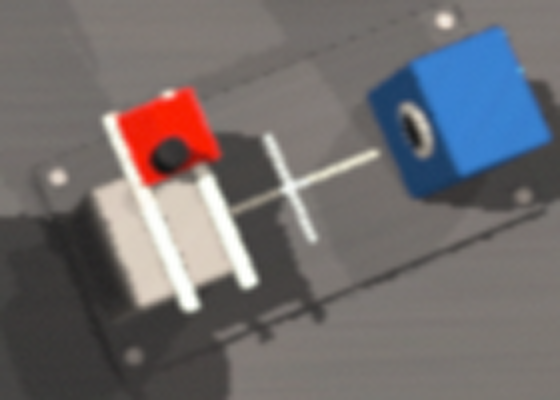

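```bash
python3 - <<'E'
from h import *
s=r.state();c=cam('wrist',s);i=cv2.imread('pics/w3.png')
cv2.imwrite('pics/w3c.png',cv2.resize(i[175:245,285:355],(700,700),interpolation=cv2.INTER_CUBIC)[:600])
E
```

```text
(no output)
```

View pics/w3c.png

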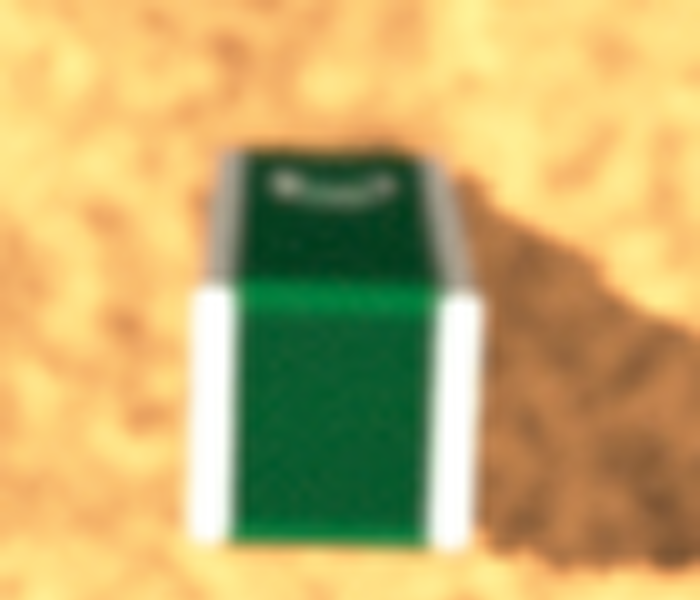

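```bash
python3 - <<'E'
from h import *
s=r.state();c=cam('wrist',s)
P=plane(c,np.array([285,175])+np.array([[193,288],[484,292],[470,548],[190,543]])/10-.45,.081)
R=Ro.from_rotvec(s['tcp_rot']).as_matrix()
print(P,P.mean(0),[np.linalg.norm(P[k]-P[(k+1)%4]).round(4) for k in range(4)])
a=P[1]+P[2]-P[0]-P[3];b=P[0]+P[1]-P[2]-P[3]
deg=lambda v:np.degrees(np.arctan2(v[1],v[0]))
print('a',deg(a),'b+90',deg(b)+90,'jaw',deg(R[:,1]),'toolz',R[:,2])
print('delta',P.mean(0)-s['position'])
E
```

```text
[[0.59517383 0.26659462 0.081     ]
 [0.60673018 0.24201424 0.081     ]
 [0.58388807 0.23188383 0.081     ]
 [0.57259187 0.25621245 0.081     ]] [0.58959599 0.24917629 0.081     ] [np.float64(0.0272), np.float64(0.025), np.float64(0.0268), np.float64(0.0249)]
a -64.9558394952901 b+90 114.30296211143636 jaw -64.02870774607665 toolz [ 5.07940074e-04 -8.66241841e-04 -9.99999496e-01]
delta [ 0.00554238 -0.0013236  -0.16226026]
```

Call:
apply_moves:
  rows:
    - [0.7,[0.138,-0.033,-0.5],[0,0,-0.26]]
    - [0.7,[0,0,-0.7],[0,0,0]]
    - [0.7,[0,0,-0.7],[0,0,0]]
    - [0.7,[0,0,-0.7],[0,0,0]]
    - [0.7,[0,0,-0.5],[0,0,0]]
    - [0.7,[0,0,0],[0,0,0]]
    - [0.7,[0,0,0],[0,0,0]]

```text
t: 7.15
position: [0.5893, 0.2485, 0.119]
tcp_rot: [3.069, 0.668, -0.002]
force: [1.0, 0.3, 0.2]
width: 0.699
```

```bash
python3 - <<'E'
from h import *
s=r.state();print(s['t'],s['position'],s['tcp_rot'],s['force'])
i,c=snap('wrist','w4');print(proj(c,s['position']))
E
```

```text
7.15 [0.58929831 0.24848537 0.11903542] [ 3.06862417e+00  6.68196998e-01 -2.02832496e-03] [1.00707188 0.28162691 0.24120866]
[[313.54977542 310.19291345]]
```

View pics/w4.png

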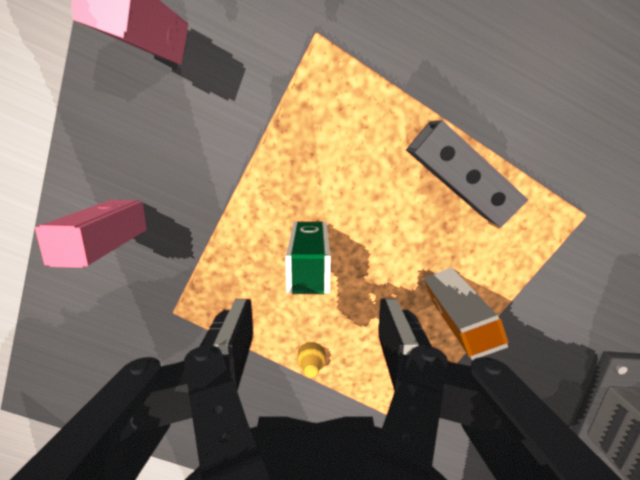

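```bash
python3 - <<'E'
from h import *
s=r.state();c=cam('wrist',s);i=cv2.imread('pics/w4.png')
R=Ro.from_rotvec(s['tcp_rot']).as_matrix()
P=plane(c,[[287,255.5],[329.5,255.5],[330,294],[286.5,294]],.081)
print(P.mean(0),R.T@(P.mean(0)-s['position']),[np.linalg.norm(P[k]-P[(k+1)%4]).round(4) for k in range(4)])
A=plane(c,[[465,322],[498,316],[508,348],[474,357]],.081);print('amber',A.mean(0),R.T@(A.mean(0)-s['position']))
cv2.imwrite('pics/w4c.png',cv2.resize(i[210:310,270:350],(640,800),interpolation=cv2.INTER_CUBIC)[:700][100:])
E
```

```text
[0.58939316 0.25227892 0.081     ] [ 0.00055086 -0.00336026  0.03936748] [np.float64(0.025), np.float64(0.0253), np.float64(0.0267), np.float64(0.0253)]
amber [0.59782735 0.13059345 0.081     ] [-0.04239238  0.1108079   0.03938714]
```

View pics/w4c.png

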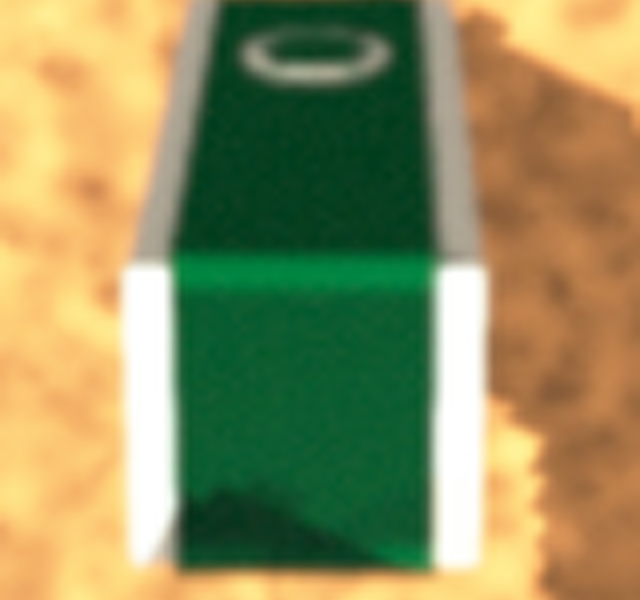

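Call:
apply_moves:
  rows:
    - [0.7,[-0.035,0.075,-0.3],[0,0,0]]
    - [0.7,[0,0,-0.4],[0,0,0]]
    - [0.7,[0,0,-0.4],[0,0,0]]
    - [0.7,[0,0,-0.4],[0,0,0]]
    - [0.7,[0,0,-0.4],[0,0,0]]
    - [0.7,[0,0,0],[0,0,0]]
    - [0.5,[0,0,0],[0,0,0]]
    - [0.4,[0,0,0],[0,0,0]]
    - [0.2,[0,0,0],[0,0,0]]
    - [0.2,[0,0,0],[0,0,0]]
    - [0.2,[0,0,0],[0,0,0]]
    - [0.2,[0,0,0],[0,0,0]]
    - [0.2,[0,0,0],[0,0,0]]
  squeeze: 40

```text
t: 8.28
position: [0.5888, 0.2534, 0.0446]
tcp_rot: [-3.069, -0.67, -0.004]
force: [0.9, 0.1, 5.7]
width: 0.297
```

```bash
python3 - <<'E'
from h import *
s=r.state();print(s['t'],s['position'],s['tcp_rot'],s['force'],s['width']*85)
i,c=snap('wrist','w5')
E
```

```text
8.2833 [0.58880676 0.25339363 0.04460261] [-3.06857873 -0.67044203 -0.00351092] [0.90194001 0.11270334 5.72618008] 25.280537883721188
```

View pics/w5.png

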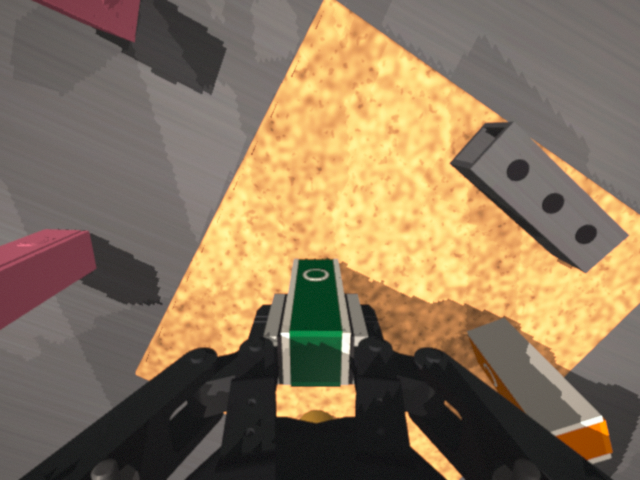

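Call:
apply_moves:
  rows:
    - [0,[0,0,0.2],[0,0,0]]
    - [0,[0,0,0.4],[0,0,0]]
    - [0,[0,0,0.7],[0,0,0]]
    - [0,[0,0,0.8],[0,0,0]]
    - [0,[0,0,0.8],[0,0,0]]
    - [0,[0,0,0.8],[0,0,0]]
    - [0,[0,0,0.8],[0,0,0]]
    - [0,[0,0,0.5],[0,0,0]]
    - [0,[0,0,0],[0,0,0]]
    - [0,[0,0,0],[0,0,0]]
    - [0,[0,0,0],[0,0,0]]

```text
t: 9.25
position: [0.5869, 0.253, 0.2428]
tcp_rot: [-3.069, -0.671, 0.002]
force: [-0.8, 0.1, -1.4]
width: 0.295
```

Call:
apply_moves:
  rows:
    - [0,[0,-0.3,0],[0,0,0.5]]
    - [0,[-0.005,-0.598,0],[0,0,0.956]]
    - [0,[-0.005,-0.598,0],[0,0,0.956]]
    - [0,[-0.005,-0.598,0],[0,0,0.956]]
    - [0,[-0.005,-0.598,0],[0,0,0.956]]
    - [0,[-0.005,-0.598,0],[0,0,0.956]]
    - [0,[-0.005,-0.598,0],[0,0,0.956]]
    - [0,[-0.005,-0.598,0],[0,0,0.956]]
    - [0,[-0.005,-0.598,0],[0,0,0.956]]
    - [0,[-0.005,-0.598,0],[0,0,0.956]]
    - [0,[-0.005,-0.598,0],[0,0,0.956]]
    - [0,[-0.005,-0.598,0],[0,0,0.956]]
    - [0,[-0.005,-0.598,0],[0,0,0.956]]
    - [0,[-0.005,-0.598,0],[0,0,0.956]]
    - [0,[-0.005,-0.598,0],[0,0,0.956]]
    - [0,[-0.005,-0.598,0],[0,0,0.956]]
    - [0,[-0.005,-0.598,0],[0,0,0.956]]
    - [0,[-0.005,-0.598,0],[0,0,0.956]]
    - [0,[0,-0.27,0],[0,0,0.4]]
    - [0,[0,0,0],[0,0,0]]

```text
t: 10.92
position: [0.5825, -0.1801, 0.2417]
tcp_rot: [-1.798, -2.574, 0.005]
force: [-1.3, 0.2, -0.9]
width: 0.298
```

Call:
apply_moves:
  rows:
    - [0,[0,0,0],[0,0,0]]
    - [0,[0,0,0],[0,0,0]]

```text
t: 11.08
position: [0.5841, -0.1746, 0.2422]
tcp_rot: [-1.791, -2.578, 0.0]
force: [1.2, -0.6, -0.9]
width: 0.303
```

```bash
python3 - <<'E'
from h import *
s=r.state();print(s['t'],s['position'],s['tcp_rot'],s['force'],s['joints'])
R=Ro.from_rotvec(s['tcp_rot']).as_matrix();print(R.round(3),np.degrees(np.arctan2(R[1,1],R[0,1])))
c=np.array([.5832,-.1769]);u=np.array([np.cos(.36),np.sin(.36)]);d=s['position'][:2]-c
print('tester frame',d@u,d@np.array([-u[1],u[0]]))
i,_=snap('wrist','w6');snap('scene','s6');snap('top','t6')
E
```

```text
11.0833 [ 0.5841025  -0.17461531  0.24217835] [-1.79071821e+00 -2.57839763e+00  1.70793351e-04] [ 1.18304403 -0.58383879 -0.94959414] [-0.1469522   0.41196601  0.50466597  1.72096968 -0.22338934  1.06832356
  0.78777645]
[[-0.349  0.937 -0.002]
 [ 0.937  0.349  0.001]
 [ 0.002 -0.001 -1.   ]] 20.439488181246784
tester frame 0.001649481500596688 0.0018203026423283058
```

View pics/w6.png

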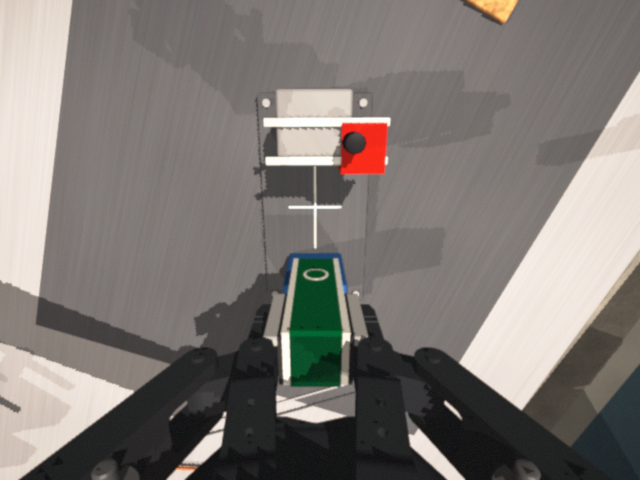

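View pics/s6.png

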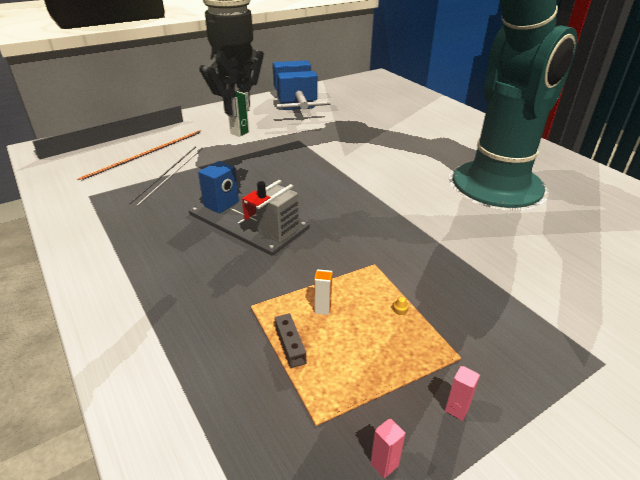

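```bash
python3 - <<'E'
from h import *
s=r.state();c=cam('wrist',s);i=cv2.imread('pics/w6.png')
p=plane(c,[[315,207]],.012)[0];print('cross',p)
S=plane(c,[[266,102.5],[363,102.5]],.013);print('screws',S)
u=np.array([np.cos(.36),np.sin(.36),0]);v=np.array([-u[1],u[0],0])
mid=S.mean(0)-.11*v;print('centre from lamp screws',mid)
# ring: intersect ray with plane at TCP+13mm along v
o,d=ray(c,[[316,274],[285,331],[351,331]]);k=((s['position']+.013*v-o)@v)/(d@v);X=o+d*k[:,None]
print('ring/top edge rel tcp (x,y,z)',(X-s['position'])@np.c_[u,v,[0,0,1]])
for q in(p,mid): print('tcp rel',(s['position']-q)@u,(s['position']-q)@v)
cv2.imwrite('pics/w6c.png',cv2.resize(i[250:400,265:365],(400,600),interpolation=cv2.INTER_CUBIC))
E
```

```text
cross [ 0.58576692 -0.17789512  0.012     ]
screws [[ 0.49940266 -0.09199828  0.013     ]
 [ 0.59346051 -0.05674     0.013     ]]
centre from lamp screws [ 0.58518175 -0.17731779  0.013     ]
ring/top edge rel tcp (x,y,z) [[ 0.00096195  0.013      -0.01106433]
 [-0.01039386  0.013       0.03867567]
 [ 0.01370415  0.013       0.0386931 ]]
tcp rel 4.3556641505186626e-05 0.0035457924343500857
tcp rel 0.0003878325334398241 0.0027993281279771374
```

View pics/w6c.png

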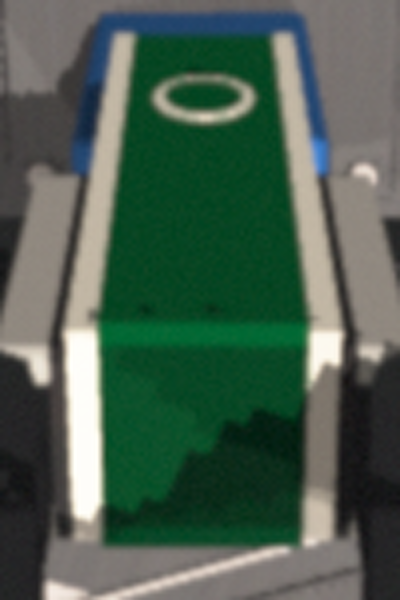

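Call:
apply_moves:
  rows:
    - [0,[-0.005,-0.055,-0.2],[0,0,0]]
    - [0,[0,0,-0.4],[0,0,0]]
    - [0,[0,0,-0.4],[0,0,0]]
    - [0,[0,0,-0.4],[0,0,0]]
    - [0,[0,0,-0.3],[0,0,0]]
    - [0,[0,0,0],[0,0,0]]
    - [0,[0,0,0],[0,0,0]]

```text
t: 11.82
position: [0.5839, -0.1782, 0.1746]
tcp_rot: [-1.792, -2.579, 0.001]
force: [0.0, 0.8, -1.6]
width: 0.298
```

Call:
apply_moves:
  rows:
    - [0,[0,0,-0.3],[0,0,0]]
    - [0,[0,0,-0.4],[0,0,0]]
    - [0,[0,0,-0.4],[0,0,0]]
    - [0,[0,0,-0.4],[0,0,0]]
    - [0,[0,0,-0.4],[0,0,0]]
    - [0,[0,0,-0.3],[0,0,0]]
    - [0,[0,0,0],[0,0,0]]
    - [0,[0,0,0],[0,0,0]]
    - [0,[0,0,0],[0,0,0]]

```text
t: 12.57
position: [0.5849, -0.1789, 0.0882]
tcp_rot: [1.792, 2.578, 0.001]
force: [1.5, -0.3, -1.6]
width: 0.303
```

```bash
python3 - <<'E'
from h import *
s=r.state();print(s['t'],s['position'],s['tcp_rot'],s['force'],s['width'])
c=np.array([.584,-.177]);u=np.array([np.cos(.36),np.sin(.36)]);d=s['position'][:2]-c
print('tester frame',d@u,d@np.array([-u[1],u[0]]))
snap('wrist','w7');i,_=snap('scene','s7');j,_=snap('top','t7')
a=np.zeros((500,800,3),np.uint8)
a[:,:400]=cv2.resize(i[130:255,190:290],(400,500),interpolation=cv2.INTER_CUBIC)
a[:420,400:]=cv2.resize(j[175:280,390:490],(400,420),interpolation=cv2.INTER_CUBIC)
cv2.imwrite('pics/s7c.png',a)
E
```

```text
12.5667 [ 0.58494682 -0.17894281  0.08819844] [1.79194701e+00 2.57830089e+00 8.77898281e-04] [ 1.49767826 -0.33807851 -1.61827271] 0.3030122720333301
tester frame 0.00020172158324643154 -0.002151806144017087
```

View pics/s7c.png

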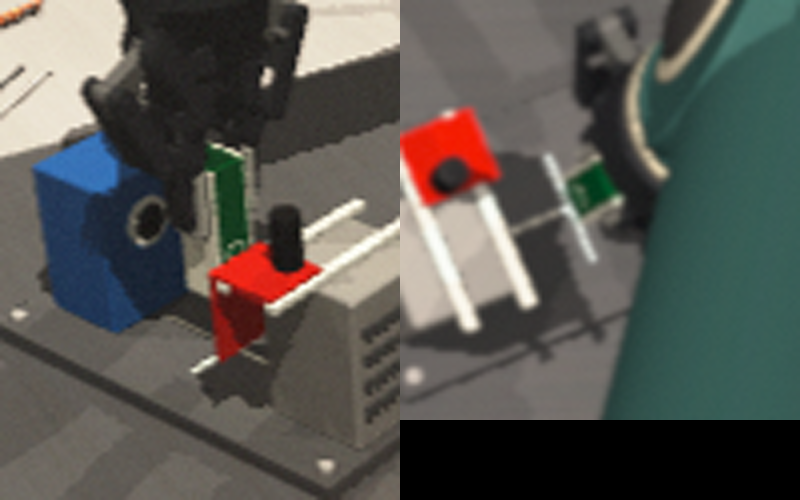

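View pics/w7.png

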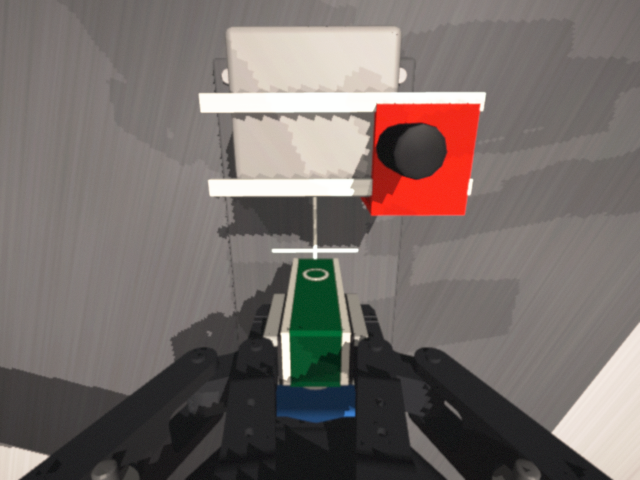

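Call:
apply_moves:
  rows:
    - [0,[0,0,-0.07],[0,0,0]]
    - [0,[0,0.04,-0.07],[0,0,0]]
    - [0,[0,0,0],[0,0,0]]
    - [0,[0,0,0],[0,0,0]]
    - [0,[0,0,0],[0,0,0]]
    - [0,[0,0,0],[0,0,0]]
    - [0,[0,0,0],[0,0,0]]
    - [0,[0,0,0],[0,0,0]]
    - [0,[0,0,0],[0,0,0]]

```text
t: 13.47
position: [0.5842, -0.177, 0.0817]
tcp_rot: [1.793, 2.58, 0.0]
force: [0.1, -0.2, -1.1]
width: 0.3
```

```bash
python3 - <<'E'
from h import *
i,c=snap('wrist','w8')
s=r.state();print(s['t'],s['position'],s['tcp_rot'],s['force'],s['width'],abs(s['joint_velocities']).max())
u=np.array([np.cos(.36),np.sin(.36),0]);v=np.array([-u[1],u[0],0])
d=s['position']-[.584,-.177,0];print('tester frame',d@u,d@v)
o,dd=ray(c,[[316,274]]);X=o+dd*(((s['position']+.013*v-o)@v)/(dd@v))[:,None];print('ring z',X[0,2],(X[0]-[.584,-.177,0])@u)
g=cv2.cvtColor(i,cv2.COLOR_BGR2GRAY);print(np.argmax(g[210:250,314:318].mean(1))+210, [int(x) for x in g[225,305:328]])
snap('scene','s8');snap('top','t8')
cv2.imwrite('pics/w8c.png',cv2.resize(i[180:400,240:400],(436,600)))
E
```

```text
13.5167 [ 0.58420658 -0.17698282  0.08170219] [ 1.79258320e+00  2.57982947e+00 -4.25510304e-05] [-0.22710274  0.68180038 -0.66607992] 0.29722593005535625 0.0012097635901077018
tester frame 0.00019939320351713066 -5.669029015423821e-05
ring z 0.07075615082509765 0.0012035184671197658
210 [60, 60, 60, 58, 60, 62, 61, 73, 112, 150, 152, 127, 82, 67, 69, 71, 71, 71, 71, 71, 71, 70, 70]
```

View pics/w8c.png

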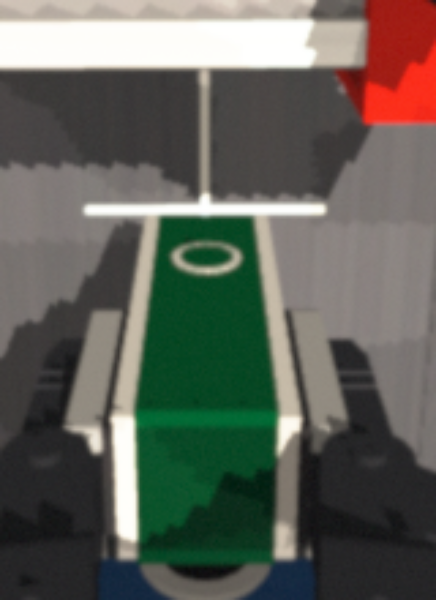

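View pics/s8.png

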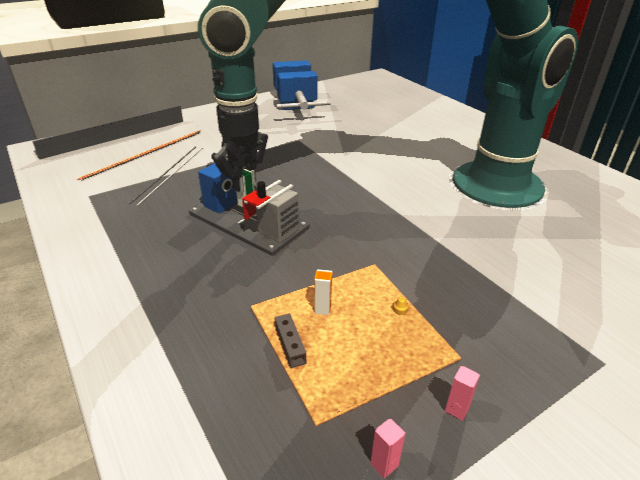

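```bash
python3 -c "
from cell import ticket
print(ticket.finish_job())"
```

```text
the job is handed in; nothing more can be done
None
```

I opened the shutter and handed the job in at about 13.6 s with the green block held still at mid-gap. No verdict came back, so these are my own checks just before handing in.

**Shutter:** I gripped the black knob and slid it about 31 mm until it hit its stop. The force rose to about 17 N against the roughly 2 N needed to slide it. The picture shows the red plate at the rail ends. It was still open in the last wrist picture.

**Grasp:** The fingers held the block by its two white faces, with the opening reading about 25 mm for a 26 mm block. Pictures showed no finger on the polished faces.

**Final pose:**

| Check | Measured | Limit |
|---|---|---|
| Ring off beam axis, sideways | about 1 mm | 7 mm |
| Ring height above the bench | 68 to 71 mm | 62 to 78 mm |
| Off mid-gap along the beam (from the tool position) | under 1 mm | 25 mm |
| Polished faces off square (gripper yaw, about) | under 0.01 rad | 0.15 rad |
| Largest joint speed | 0.001 rad/s | none set; taken as at rest |

In the last wrist picture the ring lies over the white beam line and sits in line with the sensor eye.

**Disagreements between readings:**
- The two ring-height estimates differ by about 2.5 mm: one from the grasp height, one from the wrist picture.
- The tester-centre estimates differ by 2 to 4 mm across views, and I used a value in the middle of them.

**Bystanders:** The amber block, tube piece and nozzle look unmoved in the scene picture. I did not measure them.

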